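Present a plug gauge to the inspection camera

ROBOT

A 6-joint arm with a two-finger parallel gripper is mounted at the origin on the work surface. World frame = base frame: x ahead of the robot, y to its left, z up, the work surface at z = 0. Lengths are in mm, angles in degrees, forces in N, time in s.
With the tool pointing down it reaches from about 300 to 850 mm from the base axis. Payload 4.2 kg.
Tool frame: the origin (TCP) lies at the very end of the fingers, on their centre line; the grasp point (between the pads) lies 19 mm behind it (env.grasp_offset is the distance from the TCP to the grasp point, in mm); z points along the fingers, y is the line along which they close (so a half turn about z gives the same grasp; the last joint's range is limited). The gripper opens to 91 mm and grips with 3 to 60 N. Pads are 32 mm wide; open, the fingers measure 118 mm over their backs; the gripper's body (76 mm by 178 mm) begins 60 mm behind the grasp point.
Start: joints at [67.838, 18.312, 89.639, -0, 72.044, -1.146], TCP at [206.217, 536.769, 182.376] pointing down, gripper open.
Joint ranges: [-177.97, 177.97], [-48.28, 115.42], [12.27, 149.76], [-77.06, 257.06], [2.81, 150.46], [-146.56, 146.56]. Speed limits (degrees/s): [147.25, 147.25, 180, 180, 180, 180].

INTERFACE

Orientations are given as [roll, pitch, yaw] about the fixed x, y, z axes, in that order (R = Rz(yaw) Ry(pitch) Rx(roll)).
In Python, from workcell import env gives the robot as it stands. The module is installed in compiled form; this text tells all that it offers.
- The arm moves only by the tool send_rows, never from a script. Its argument "motion" is a list of rows, each an object of numbers: "tx", "ty", "tz": the shift along the tool's x, y, z in units of 500 mm (1.0 is 500 mm); "rx", "ry", "rz": the turn, a rotation vector about the tool's x, y, z in units of 30 degrees (1.0 is 30 degrees); "gripper": the closure, from -1 (fully open) to 1 (shut). In form: [{"tx": .., "ty": .., "tz": .., "rx": .., "ry": .., "rz": .., "gripper": ..}, ...]. A call has 1 to 12 rows; each row shifts and turns the commanded pose from where the row before left it, along the tool's axes as they then stand; what a row does not reach is not made up. A row lasts 1/8 s, in which the tool goes at most 62.5 mm and 10.7 degrees, less where a joint would pass 70% of its speed; a pose out of reach is approached as far as the arm can. A call with a number of a shift or a turn outside -1 to 1 is refused whole. A call with a gripper value outside its range is refused whole. The fingers move at their own pace and stop on an object; "grip_force" is the grip in N (left out, the last holds). Time passes only in rows, so rows that do not move let the fingers close. It gives the time, the measured TCP pose, the force, the opening and the grip force at its end, in the units of the state.
- env.state(): the state, without advancing time (a new reading comes with each control period).
- env.grab_frame(name): name is "scene" or "top" or "wrist"; returns a dict with "frame" (480x640x3 uint8, red, green, blue), "vertical_fov" (degrees; the focal length in pixels is half the picture's height over the tangent of half this angle, whatever the lens; pixels are square), "cx", "cy" (the principal point, pixels), "rvec" (rotation vector, rad) and "tvec" (3), from world to camera coordinates, as OpenCV has them; the wrist camera has in their place "T_tool_cam" (4x4, takes a point from camera to tool coordinates, whose origin is the TCP and whose axes are the flange's). Camera axes: x right, y down, z forward; pixel columns grow to the right and rows downward; lengths in mm; the calibration is good to about 2 mm. A picture is of the moment at which its call begins: read the wrist's pose just before it. There is no depth.
- env.job_done(): hands the job in; it is judged then, once.
The state is a dict: "time_s": time; "qpos": joint angles; "qvel": joint speeds; "effort": joint torques, N m; "ee_pos": TCP position; "ee_rot": TCP orientation; "force": force on the tool from outside, world axes, zero at the start; "torque": the same for the moment, N m; "gripper_width": finger opening in mm; "gripper_force": force on a finger pad.
Only numpy, scipy, OpenCV 4.12 (cv2) and the standard library are available. Lean on these libraries where they do the work, as an engineer would, in place of code of your own. Each camera call takes 0.05 s, during which the arm holds its last target. There are 200 camera calls.

TASK

Wind the fixture's hand crank counter-clockwise (seen from above) at least two full turns so that the jaw backs off the plug gauge standing in the fixture. Then take the gauge by its handle, draw it straight up out of its bore, tip it over and hold it up before the inspection camera, with its gauging end face squarely facing the lens, centred on the lens axis and about 12 cm from the lens. Finish while holding it still there, not touching the camera with it and leaving the spare gauges and the other loose things where they are.

Things in the scene. Friction and masses are not known exactly. Their poses are not given: they have to be found in the camera images.
- vise: Grey holding fixture, fixed: base 110 (x) x 270 x 12 mm, y -55 to +215. Origin on the plate under the bore's axis, z up, y towards the crank. Bore block 76 x 76 mm, top 60 mm up, vertical bore 26 mm wide at x = y = 0. Gear housing 76 x 70 mm, top 85 mm up, centred at y = +165 mm, carries the crank on a vertical axis. A steel jaw, top 78 mm up, slides along y between them.
- crank_axis (a point): Point on the vertical axis of the crank, 126 mm above the plate (the height at which to grip the crank's knob); at x = 0, y = +165 mm of the fixture.
- crank_grip (a point): Middle of the crank's upright black knob, 23 mm wide, from 102 to 144 mm above the plate, 40 mm from the crank axis. The knob spins freely on its pin: a gripper may hold it without turning while it goes round. The steel arm below it lies 93 to 101 mm above the plate. Turning takes about 1.5 N at the knob.
- crank (a joint): Angle of the crank in rad, growing counter-clockwise seen from above; at 0 the arm points along +x of the fixture. It starts at 0 to 1.2 and has a stop at 16. Each full turn moves the jaw 10 mm.
- jaw (a joint): How far the jaw is backed off, in m: 0 shut, stop at 0.026; moved by the crank only. Shut, its forked lip lies over the gauge's collar and keeps the gauge from being drawn out; from 0.012 the lip is clear of the collar; two turns give 0.020.
- jaw_lip (a point): Tip of the jaw's forked lip, on its upper face 78 mm above the plate, midway between the prongs; the lip is 8 mm thick and straddles the gauge's handle when shut.
- gauge: Plug gauge upright in the fixture's bore, round, 130 mm long, 0.2 to 0.33 kg. Origin: centre of the gauging end face (lower end), at first 16 mm above the plate; z towards the handle. Steel end 24 mm wide from 0 to 44 mm, collar 36 mm wide to 52 mm (rests on the bore block), plain aluminium handle 20 mm wide to 130 mm, free of the lip from 62 mm. Centre of mass at about 58 mm.
- gauge_top (a point): Centre of the top of the gauge's handle, 130 mm along its z axis.
- scope: Stand of the inspection camera, fixed on the plate to the left: base plate 90 x 90 x 12 mm from x = -15 to +75 mm. Origin on the plate, directly below the centre of the lens; the camera faces -x of the stand, looking up at 55 degrees above level.
- scope_head: Grey inspection camera with a black lens 42 mm in diameter, a white ring round it. Origin at the centre of the lens's front, 100 mm above the plate; z is the lens axis, pointing out of the lens, 55 degrees above level (35 degrees off vertical) towards the robot's side; the camera's body extends 84 mm behind the lens.
- view_point (a point): Point on the lens axis 120 mm out from the lens, where the middle of the gauging end face belongs; 198 mm above the plate.
- spare_a: Loose spare plug gauge, 90 mm long, 18 mm diameter end, upright in the wooden rack (80 x 160 x 40 mm) on the right; origin at its lower end. Leave it.
- spare_b: Loose spare plug gauge, 90 mm long, 14 mm diameter end, upright in the same rack; origin at its lower end. Leave it.
- vblock_a: Loose dark steel V-block, 50 x 70 x 50 mm, origin under its centre. Leave it.
- vblock_b: A second loose V-block of the same size, origin under its centre. Leave it.
- ring: Loose steel ring gauge, 64 mm diameter, 22 mm tall, origin under its centre. Leave it.
- square: Loose small steel square lying on its stock, 70 x 20 mm, 91 mm tall, origin under the stock's centre. Leave it.
- bottle: Loose white bottle, 52 mm diameter, 150 mm tall, origin under its centre. Leave it.
Mind the look-alikes: they are no part of the job. Leave any blue, orange or purple look-alike of the gauge alone.

How it is judged:
By the outcome, as a careful person would: the job done as asked, in the order asked, and still so for the second after the job is handed in, while the arm keeps its last pose, push and grip.
It also fails if it takes over 58 s, if anything falls off the work surface, if the arm or the gripper's body presses on something with over 40 N, if the wrist force passes 120 N, or if a joint passes its speed limit or range.

## Working session

There is one attempt and no reset: what is moved stays moved. The work goes in short steps, Python scripts to look and compute and a tool call to move; the robot and the scene stay as the last step left them, time stands still between calls to the robot, and variables do not carry over. Pictures are saved under pics/ and viewed, at most 10 in all, crops included, and the job is handed in when it is done.

Besides the shell and the picture viewer there is one more tool, called after "Request:" by a JSON object that holds its "fn" and its "kwargs", one argument or row to a line. send_rows: Moves the arm, as the interface text tells. Shifts and turns lie within -1 to 1; 1 stands for 500 mm of shift or 30 degrees of turn. Its arguments: {"type":"object","properties":{"motion":{"type":"array"},"grip_force":{"type":"number"}},"required":["motion"]}

```bash
mkdir -p pics
cat > h.py <<'E'
import numpy as np, cv2
from scipy.spatial.transform import Rotation as R
from workcell import env
def cam(f):
    s=f["frame"].shape; fl=s[0]/2/np.tan(np.radians(f["vertical_fov"])/2)
    K=np.array([[fl,0,f["cx"]],[0,fl,f["cy"]],[0,0,1]])
    return K
def ext(f,st=None):
    if "rvec" in f:
        Rm=cv2.Rodrigues(np.array(f["rvec"],float))[0]; t=np.array(f["tvec"],float).ravel()
        return Rm,t
    T=np.eye(4); T[:3,:3]=R.from_euler('xyz',st["ee_rot"],degrees=True).as_matrix(); T[:3,3]=st["ee_pos"]
    M=np.linalg.inv(T@np.array(f["T_tool_cam"])); return M[:3,:3],M[:3,3]
def px2z(f,uv,z,st=None):
    Rm,t=ext(f,st); d=Rm.T@np.linalg.inv(cam(f))@np.array([uv[0],uv[1],1.]); o=-Rm.T@t
    return o+d*(z-o[2])/d[2]
def proj(f,P,st=None):
    Rm,t=ext(f,st); p=(cam(f)@(Rm@np.atleast_2d(P).T+t[:,None])).T; return p[:,:2]/p[:,2:]
def save(f,name): cv2.imwrite("pics/"+name,f["frame"][:,:,::-1])
E
python3 - <<'E'
from h import *
import pickle
print(env.state(), env.grasp_offset)
d={}
for n in("scene","top"):
    f=env.grab_frame(n); d[n]=f; save(f,n+".png"); Rm,t=ext(f); print(n,f["vertical_fov"],-Rm.T@t)
pickle.dump(d,open("f.pkl","wb"))
E
```

```text
{'time_s': 0.0, 'qpos': array([ 6.78367873e+01,  1.83504616e+01,  8.97059887e+01, -1.20217433e-03,
        7.20417018e+01, -1.14575597e+00]), 'qvel': array([-0.12254745,  0.12039413,  0.10396096, -0.06691504, -0.02630511,
       -0.06076806]), 'effort': array([-1.14532377e-03, -4.12459373e+01, -2.31975836e+01,  7.25865900e-02,
        4.55673330e-02, -1.57540844e-04]), 'ee_pos': array([206.02370004, 536.23832423, 181.53496024]), 'ee_rot': array([-1.79901845e+02, -8.19895713e-04,  1.58982914e+02]), 'force': array([ 0.1700689 ,  0.54760129, -0.45264234]), 'torque': array([ 0.02107668, -0.0086533 ,  0.04335003]), 'gripper_force': 0.0, 'gripper_width': 91.32861780515329} 18.8
scene 43.29940134740471 [1476.41001553 -598.58008917 1146.11805373]
top 47.37890269954164 [ 469.82803337  -62.89670494 1409.64356661]
```

View pics/top.png

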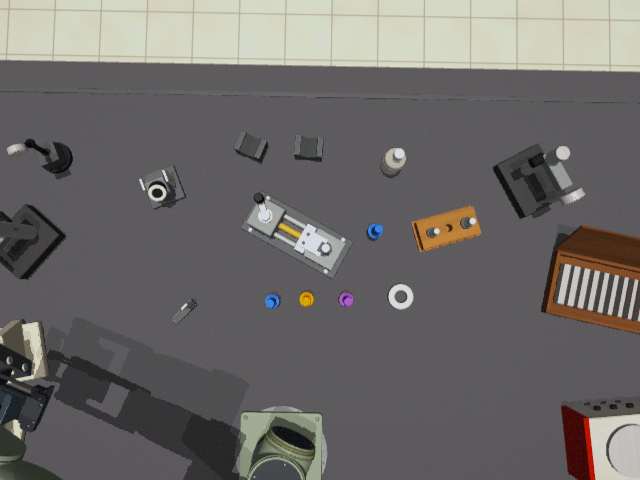

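View pics/scene.png

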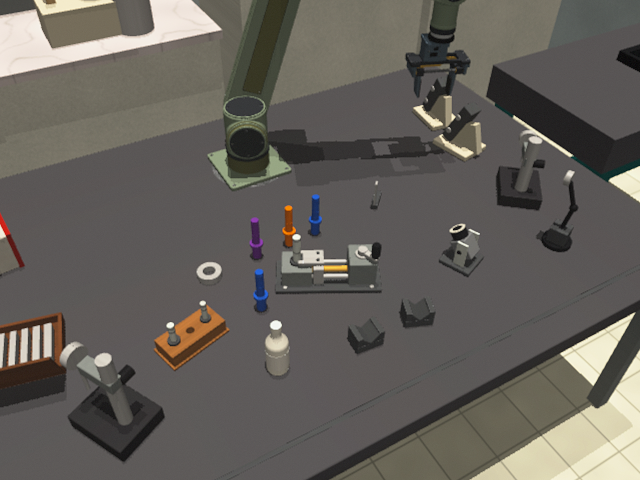

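The top view shows the fixture plate around (297,235). The steel gauge is in its bore at about (325,248), the crank knob at (259,198), and the scope with its white ring at (158,190).

Candidates for the gauge:
- **Steel gauge in the fixture:** (325,248). This is my choice, because it is plain aluminium/steel and stands in the bore.
- **Blue look-alikes:** (272,301) and (375,231).
- **Orange look-alike:** (306,299).
- **Purple look-alike:** (346,299).
- **Rack spares:** (433,231) and (468,222).

I'll check this in a close crop.

Run:
```python
from h import *
import pickle
d=pickle.load(open("f.pkl","rb")); im=d["top"]["frame"][:,:,::-1]
a=cv2.resize(im[180:285,235:360],None,fx=5,fy=5,interpolation=cv2.INTER_CUBIC)
b=cv2.resize(im[160:215,135:190],None,fx=3,fy=3,interpolation=cv2.INTER_CUBIC)
c=np.zeros((525,800,3),np.uint8); c[:525,:625]=a; c[:165,630:795]=b
cv2.imwrite("pics/crop.png",c)
```

```text
(no output)
```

View pics/crop.png

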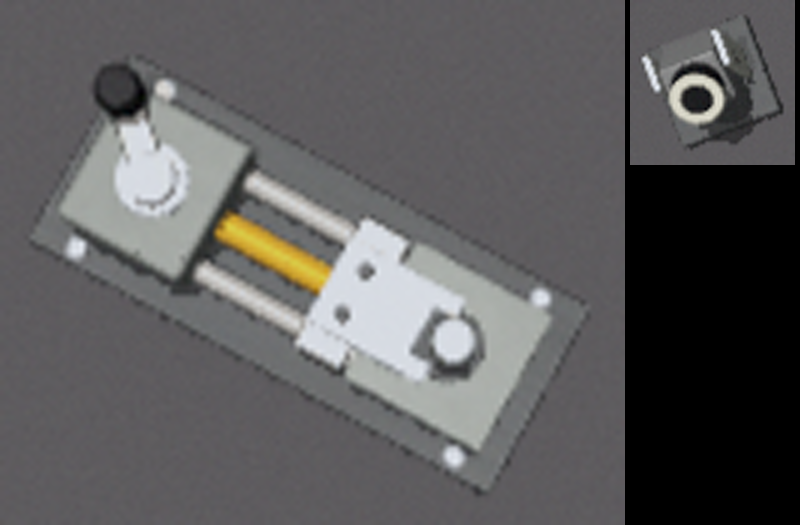

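The crop confirms it: a plain steel gauge stands in the bore at crop (455,340), with the jaw's fork round it. The knob is at (120,88) and the scope's lens ring at (697,97). Next I'll fit the poses.

Run:
```python
from h import *
import pickle
from scipy.optimize import least_squares
d=pickle.load(open("f.pkl","rb")); f=d["top"]
A=lambda p:(np.array(p,float)+.5)/5-.5+np.array([235,180]); B=lambda p:((np.array(p,float)-[630,0])+.5)/3-.5+np.array([135,160])
def fit(model,uv,x0):
    def w(x):
        c,s=np.cos(x[2]),np.sin(x[2]); m=np.array(model,float)
        return np.c_[c*m[:,0]-s*m[:,1]+x[0],s*m[:,0]+c*m[:,1]+x[1],m[:,2]]
    r=least_squares(lambda x:(proj(f,w(x))-uv).ravel(),x0,x_scale=[100,100,1])
    return r.x,np.round(r.fun.reshape(-1,2),2),w
uv=np.array([A(p) for p in[(137,55),(588,303),(490,492),(30,237),(455,341),(255,150),(60,212),(552,317),(478,450)]])
# crank end +y is upper-left ; decide x side: seen from above, y up-left => x up-right
M=[(55,215,12),(55,-55,12),(-55,-55,12),(-55,215,12),(0,0,146),(38,130,85),(-38,200,85),(38,-38,60),(-38,-38,60)]
g=px2z(f,A((455,341)),146)[:2]; k=px2z(f,A((150,182)),100)[:2]
th=np.arctan2(*(k-g)[::-1])-np.pi/2
x,r,w=fit(M,uv,[*g,th]); print("vise",x[:2],np.degrees(x[2]));print(r)
kn=px2z(f,A((120,88)),144); ax=np.array([x[0]-165*np.sin(x[2]),x[1]+165*np.cos(x[2])])
v=kn[:2]-ax; print("axis",ax,"knob",kn,np.linalg.norm(v),"crank deg",np.degrees(np.arctan2(v[1],v[0])-x[2]))
print("gauge top",px2z(f,A((455,341)),146))
uv=np.array([B(p) for p in[(748,15),(782,108),(690,148),(697,97)]])
P=[px2z(f,u,z) for u,z in zip(uv,[12,12,12,100])]; print(np.round(P))
# base x -15..75 ; camera faces -x
best=[]
for t0 in np.radians([0,90,180,270]):
    for perm in ([(75,45,12),(75,-45,12),(-15,-45,12)],[(75,-45,12),(-15,-45,12),(-15,45,12)],[(-15,-45,12),(-15,45,12),(75,45,12)],[(-15,45,12),(75,45,12),(75,-45,12)]):
        x,r,w=fit(perm+[(0,0,100)],uv,[*P[3][:2],t0]); best.append((abs(r).max(),x[:2],np.degrees(x[2])))
best.sort(key=lambda b:b[0]); print(best[:4])
```

```text
vise [514.72835881 -99.40976245] -28.009816844907906
[[-0.63 -0.58]
 [ 1.14  0.82]
 [-0.08  0.71]
 [-0.3   0.3 ]
 [ 0.05 -0.29]
 [ 0.14 -0.83]
 [-1.28  0.03]
 [ 0.54 -0.23]
 [ 0.44  0.12]]
axis [592.21612689  46.26331604] knob [628.9521238   58.56842416 144.        ] 38.74208506484322 crank deg 46.52863179317105
gauge top [514.06380175 -99.30565333 146.        ]
[[726. 292.  12.]
 [646. 260.  12.]
 [610. 337.  12.]
 [642. 308. 100.]]
[(np.float64(1.34), array([641.37158366, 305.21464174]), np.float64(22.95138424735791)), (np.float64(1.34), array([641.37158339, 305.21464108]), np.float64(22.951386931452937)), (np.float64(1.34), array([641.37158282, 305.21463964]), np.float64(22.95139262908997)), (np.float64(1.34), array([641.37158353, 305.21464141]), np.float64(382.9513855160444))]
```

Run:
```python
from h import *
import pickle
d=pickle.load(open("f.pkl","rb")); f=d["scene"]
print("gauge top if 146/158",proj(f,[(514.5,-99.3,146),(514.5,-99.3,158),(514.5,-99.3,0)]))
w=env.grab_frame("wrist"); print(np.round(w["T_tool_cam"],3),w["vertical_fov"],w["cx"],w["cy"])
im=f["frame"][200:300,260:400]; cv2.imwrite("pics/sc.png",cv2.resize(im[:,:,::-1],None,fx=5,fy=5,interpolation=cv2.INTER_CUBIC))
```

```text
gauge top if 146/158 [[296.43707707 236.63360671]
 [296.38410468 232.9952688 ]
 [297.03735184 277.86267815]]
[[ 0.00000e+00 -9.62000e-01 -2.73000e-01  7.69270e+01]
 [ 1.00000e+00  1.00000e-03 -0.00000e+00  4.45000e-01]
 [ 0.00000e+00 -2.73000e-01  9.62000e-01 -2.02693e+02]
 [ 0.00000e+00  0.00000e+00  0.00000e+00  1.00000e+00]] 59.411110613514474 318.9216970334977 246.05516919922192
```

View pics/sc.png

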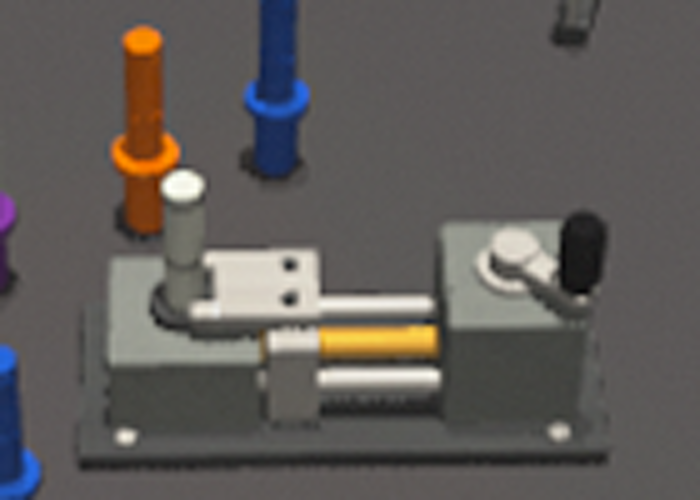

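The scene crop shows the gauge top at crop (183,185), which is (296.6,237) in the full picture and matches z = 146 with the work surface at z = 0. The knob is black and upright at crop (582,250), and the jaw's fork is around the gauge. I'll set out now, with a close look at the scope on the way.

Request:
{"fn": "send_rows", "kwargs": {
  "motion": [
    {"tx": -0.089, "ty": -0.025, "tz": -0.017, "gripper": -1},
    {"tx": -0.089, "ty": -0.025, "tz": -0.017, "gripper": -1},
    {"tx": -0.089, "ty": -0.025, "tz": -0.017, "gripper": -1},
    {"tx": -0.089, "ty": -0.025, "tz": -0.017, "gripper": -1},
    {"tx": -0.089, "ty": -0.025, "tz": -0.017, "gripper": -1},
    {"tx": -0.089, "ty": -0.025, "tz": -0.017, "gripper": -1},
    {"tx": -0.089, "ty": -0.025, "tz": -0.017, "gripper": -1},
    {"tx": -0.089, "ty": -0.025, "tz": -0.017, "gripper": -1},
    {"tx": -0.089, "ty": -0.025, "tz": -0.017, "gripper": -1},
    {"gripper": -1},
    {"gripper": -1}
  ]
}}

```text
invalid input at $.motion[0]: expected keys tx, ty, tz, rx, ry, rz, gripper
```

Run:
```python
from h import *
import pickle
s=env.state(); w=env.grab_frame("wrist"); pickle.dump((s,w),open("w1.pkl","wb")); save(w,"w1.png")
print(s["ee_pos"],s["ee_rot"],s["qpos"],s["time_s"]); print(proj(w,[(641.4,305.2,100)],s))
```

```text
[206.05113651 536.37082576 181.73705151] [-1.79925474e+02 -2.65945896e-04  1.58986118e+02] [ 6.78392909e+01  1.83416528e+01  8.96891953e+01 -1.28847125e-03
  7.20436682e+01 -1.14642926e+00] 0.15
[[259.80822022 705.10330865]]
```

View pics/w1.png

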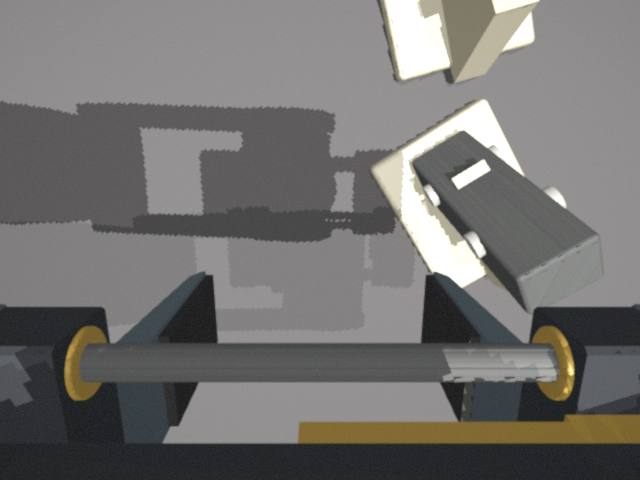

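The row format needs every key, so I'll include all of them. The wrist view looks towards the tool's +x side, with the gripper covering the picture below about row 300. I'll therefore stop to the right of the scope with the yaw turned.

Request:
{"fn": "send_rows", "kwargs": {
  "motion": [
    {"tx": -0.098, "ty": -0.035, "tz": -0.018, "rx": 0, "ry": 0, "rz": 0, "gripper": -1},
    {"tx": -0.098, "ty": -0.035, "tz": -0.018, "rx": 0, "ry": 0, "rz": 0, "gripper": -1},
    {"tx": -0.098, "ty": -0.035, "tz": -0.018, "rx": 0, "ry": 0, "rz": 0, "gripper": -1},
    {"tx": -0.098, "ty": -0.035, "tz": -0.018, "rx": 0, "ry": 0, "rz": 0, "gripper": -1},
    {"tx": -0.098, "ty": -0.035, "tz": -0.018, "rx": 0, "ry": 0, "rz": 0, "gripper": -1},
    {"tx": -0.098, "ty": -0.035, "tz": -0.018, "rx": 0, "ry": 0, "rz": 0, "gripper": -1},
    {"tx": -0.098, "ty": -0.035, "tz": -0.018, "rx": 0, "ry": 0, "rz": 0, "gripper": -1},
    {"tx": -0.098, "ty": -0.035, "tz": -0.018, "rx": 0, "ry": 0, "rz": 0, "gripper": -1},
    {"tx": -0.098, "ty": -0.035, "tz": -0.018, "rx": 0, "ry": 0, "rz": 0, "gripper": -1},
    {"tx": -0.098, "ty": -0.035, "tz": -0.018, "rx": 0, "ry": 0, "rz": 0, "gripper": -1},
    {"tx": 0, "ty": 0, "tz": 0, "rx": 0, "ry": 0, "rz": 0.333, "gripper": -1},
    {"tx": 0, "ty": 0, "tz": 0, "rx": 0, "ry": 0, "rz": 0.333, "gripper": -1}
  ]
}}

```text
time_s: 1.7
ee_pos: [601.4, 196.8, 271.8]
ee_rot: [-180.0, -0.0, 138.6]
force: [-1.1, -0.3, 0.8]
gripper_width: 91.2
gripper_force: 0.0
```

Request:
{"fn": "send_rows", "kwargs": {
  "motion": [
    {"tx": 0, "ty": 0, "tz": 0, "rx": 0, "ry": 0, "rz": 0.333, "gripper": -1},
    {"tx": 0, "ty": 0, "tz": 0, "rx": 0, "ry": 0, "rz": 0.333, "gripper": -1},
    {"tx": 0, "ty": 0, "tz": 0, "rx": 0, "ry": 0, "rz": 0.333, "gripper": -1},
    {"tx": 0, "ty": 0, "tz": 0, "rx": 0, "ry": 0, "rz": 0, "gripper": -1},
    {"tx": 0, "ty": 0, "tz": 0, "rx": 0, "ry": 0, "rz": 0, "gripper": -1}
  ]
}}

```text
time_s: 2.33
ee_pos: [600.8, 197.6, 272.2]
ee_rot: [-180.0, -0.0, 109.2]
force: [-0.6, -0.3, 0.5]
gripper_width: 91.4
gripper_force: 0.0
```

Run:
```python
from h import *
import pickle
s=env.state(); w=env.grab_frame("wrist"); pickle.dump((s,w),open("w1.pkl","wb")); save(w,"w2.png")
print(s["ee_pos"],s["ee_rot"],s["qpos"],s["time_s"]); print(proj(w,[(641.4,305.2,100)],s))
```

```text
[600.81690785 197.64673241 272.16751956] [-1.79983238e+02 -1.72544329e-03  1.09175555e+02] [ 1.71668364e+01  2.16015894e+01  7.19669383e+01  1.13902723e-03
  8.64482848e+01 -2.00878945e+00] 2.325
[[405.32050727 113.35598615]]
```

View pics/w2.png

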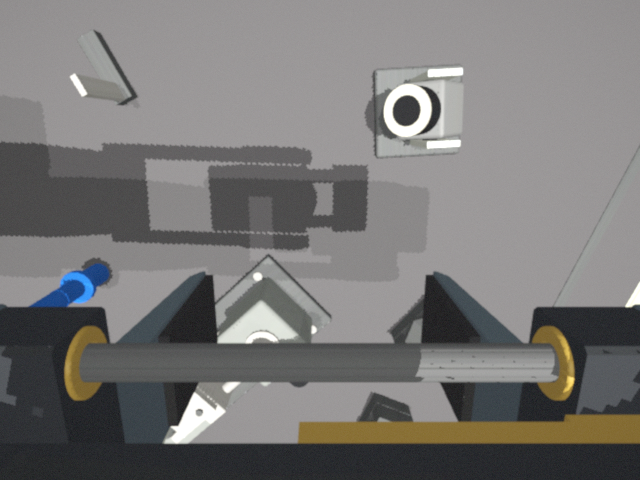

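The scope is seen clearly: base corners at about (374,69), (463,65), (462,154) and (377,157), with the lens ring centred near (407,110). The blue look-alike is at (75,285), and the crank housing shows at (265,310).

Run:
```python
from h import *
import pickle
from scipy.optimize import least_squares
s,w=pickle.load(open("w1.pkl","rb"))
g=w["frame"][78:145,375:436].min(axis=2)
m=(g>215).astype(np.uint8); c=max(cv2.findContours(m,cv2.RETR_EXTERNAL,cv2.CHAIN_APPROX_NONE)[0],key=len); e=cv2.fitEllipse(c)
ring=np.array(e[0])+[375,78]; print("ring",ring,e[1])
uv=np.array([(374,69),(463,65),(462,154),(377,157),ring])
P=[px2z(w,u,z,s) for u,z in zip(uv,[12]*4+[100])]; print(np.round(P,1))
cen=np.mean(P[:4],0)
M=np.array([(-15,45,12),(75,45,12),(75,-45,12),(-15,-45,12),(0,0,100)],float)
def W(x):
    c,sn=np.cos(x[2]),np.sin(x[2]); return np.c_[c*M[:,0]-sn*M[:,1]+x[0],sn*M[:,0]+c*M[:,1]+x[1],M[:,2]]
r=least_squares(lambda x:((proj(w,W(x),s)-uv)*np.array([[1],[1],[1],[1],[2]])).ravel(),[641,305,.4],x_scale=[100,100,1])
print(r.x[:2],np.degrees(r.x[2])); print(np.round(r.fun.reshape(-1,2),1))
```

```text
ring [406.91350937 109.96260452] (45.69825744628906, 52.28446578979492)
[[610.1 342.8  12. ]
 [694.3 376.1  12. ]
 [730.3 294.7  12. ]
 [645.1 261.6  12. ]
 [641.6 308.2 100. ]]
[641.83052633 307.85999722] 22.2321089935149
[[ 1.2 -0.8]
 [ 0.6 -1.8]
 [-1.8 -0.6]
 [-0.5  0.9]
 [ 0.1  0.9]]
```

Request:
{"fn": "send_rows", "kwargs": {
  "motion": [
    {"tx": -0.09, "ty": -0.031, "tz": 0.009, "rx": 0, "ry": 0, "rz": 0, "gripper": -1},
    {"tx": -0.09, "ty": -0.031, "tz": 0.009, "rx": 0, "ry": 0, "rz": 0, "gripper": -1},
    {"tx": -0.09, "ty": -0.031, "tz": 0.009, "rx": 0, "ry": 0, "rz": 0, "gripper": -1},
    {"tx": -0.09, "ty": -0.031, "tz": 0.009, "rx": 0, "ry": 0, "rz": 0, "gripper": -1},
    {"tx": -0.09, "ty": -0.031, "tz": 0.009, "rx": 0, "ry": 0, "rz": 0, "gripper": -1},
    {"tx": 0, "ty": 0, "tz": 0, "rx": 0, "ry": 0, "rz": 0, "gripper": -1},
    {"tx": 0, "ty": 0, "tz": 0, "rx": 0, "ry": 0, "rz": 0, "gripper": -1}
  ]
}}

```text
time_s: 3.25
ee_pos: [601.0, -39.9, 249.9]
ee_rot: [180.0, -0.0, 109.1]
force: [-0.4, 0.1, 0.4]
gripper_width: 91.1
gripper_force: 0.0
```

Run:
```python
from h import *
import pickle
s=env.state(); w=env.grab_frame("wrist"); pickle.dump((s,w),open("w3.pkl","wb")); save(w,"w3.png")
print(s["ee_pos"],s["ee_rot"],s["time_s"]); print(proj(w,[(592.2,46.3,101),(630,59,144)],s))
```

```text
[601.01350653 -39.87154264 249.92248149] [ 1.79975287e+02 -4.12649082e-02  1.09058647e+02] 3.25
[[343.26576134 117.7256568 ]
 [403.50377808 116.95983833]]
```

View pics/w3.png

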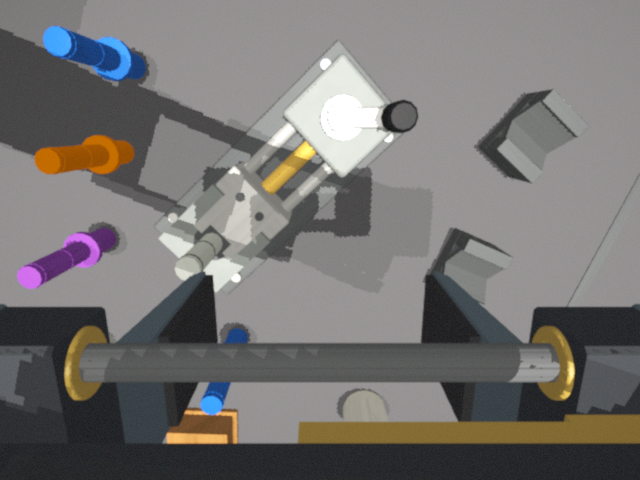

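The wrist view matches the prediction closely: hub at about (342,117), knob top at (402,116), housing-top corners at (344,54), (342,177) and (284,114), and gauge handle top at (189,264).

Run:
```python
from h import *
import pickle
s,w=pickle.load(open("w3.pkl","rb"))
H=[px2z(w,u,85,s) for u in[(344,54),(342,177),(284,114)]]; print(np.round(H,1),"centre",(H[0]+H[1])[:2]/2)
print("gauge",px2z(w,(189,264),146,s),"knob",px2z(w,(401.5,116.5),144,s),"hub",px2z(w,(342,117),101,s))
st=s; Rt=R.from_euler('xyz',[180,0,109.1],degrees=True).as_matrix(); print(np.round(Rt,3))
ax=np.array([592,46.5])
for a0 in (18.5,):
    a=np.radians(a0+15*np.arange(0,13)); p=np.c_[40*np.cos(a),40*np.sin(a),0*a]; d=np.diff(p,axis=0)@Rt/500; print(np.round(d[:,:2],4).tolist(), d.sum(0)*500)
    print("to knob", (np.array([592+p[0,0],46.5+p[0,1],109])-[601,-39.9,249.9])@Rt)
```

```text
[[5.767e+02 9.320e+01 8.500e+01]
 [6.087e+02 3.000e-01 8.500e+01]
 [5.452e+02 3.350e+01 8.500e+01]] centre [592.72277654  46.72847519]
gauge [515.03154568 -94.92685225 146.        ] knob [628.55488994  58.82634047 144.        ] hub [591.05402873  46.49072148 101.        ]
[[-0.327  0.945  0.   ]
 [ 0.945  0.327  0.   ]
 [-0.     0.    -1.   ]]
[[0.0207, -0.0025], [0.0194, -0.0078], [0.0167, -0.0125], [0.0129, -0.0164], [0.0082, -0.0192], [0.0029, -0.0207], [-0.0025, -0.0207], [-0.0078, -0.0194], [-0.0125, -0.0167], [-0.0164, -0.0129], [-0.0192, -0.0082], [-0.0207, -0.0029]] [ 8.37742729e-01 -7.99956135e+01 -9.79663721e-15]
to knob [ 84.16967574  59.76489304 140.9       ]
```

Request:
{"fn": "send_rows", "kwargs": {
  "motion": [
    {"tx": 0.056, "ty": 0.04, "tz": 0, "rx": 0, "ry": 0, "rz": 0, "gripper": -0.1},
    {"tx": 0.056, "ty": 0.04, "tz": 0, "rx": 0, "ry": 0, "rz": 0, "gripper": -0.1},
    {"tx": 0.056, "ty": 0.04, "tz": 0, "rx": 0, "ry": 0, "rz": 0, "gripper": -0.1},
    {"tx": 0, "ty": 0, "tz": 0, "rx": 0, "ry": 0, "rz": 0, "gripper": -0.1},
    {"tx": 0, "ty": 0, "tz": 0.06, "rx": 0, "ry": 0, "rz": 0, "gripper": -0.1},
    {"tx": 0, "ty": 0, "tz": 0.06, "rx": 0, "ry": 0, "rz": 0, "gripper": -0.1},
    {"tx": 0, "ty": 0, "tz": 0.06, "rx": 0, "ry": 0, "rz": 0, "gripper": -0.1},
    {"tx": 0, "ty": 0, "tz": 0.03, "rx": 0, "ry": 0, "rz": 0, "gripper": -0.1},
    {"tx": 0, "ty": 0, "tz": 0.03, "rx": 0, "ry": 0, "rz": 0, "gripper": -0.1},
    {"tx": 0, "ty": 0, "tz": 0.03, "rx": 0, "ry": 0, "rz": 0, "gripper": -0.1},
    {"tx": 0, "ty": 0, "tz": 0, "rx": 0, "ry": 0, "rz": 0, "gripper": -0.1}
  ]
}}

```text
time_s: 4.68
ee_pos: [629.7, 58.6, 113.8]
ee_rot: [-179.9, -0.0, 109.0]
force: [-0.8, -1.3, -0.5]
gripper_width: 50.5
gripper_force: 0.0
```

Request:
{"fn": "send_rows", "kwargs": {
  "motion": [
    {"tx": 0, "ty": 0, "tz": 0, "rx": 0, "ry": 0, "rz": 0, "gripper": 1},
    {"tx": 0, "ty": 0, "tz": 0, "rx": 0, "ry": 0, "rz": 0, "gripper": 1},
    {"tx": 0, "ty": 0, "tz": 0, "rx": 0, "ry": 0, "rz": 0, "gripper": 1},
    {"tx": 0, "ty": 0, "tz": 0, "rx": 0, "ry": 0, "rz": 0, "gripper": 1}
  ],
  "grip_force": 15
}}

```text
time_s: 5.18
ee_pos: [630.4, 58.7, 115.1]
ee_rot: [180.0, 0.0, 109.0]
force: [-0.4, 0.5, 0.0]
gripper_width: 12.9
gripper_force: 0.0
```

The opening is 12.9 mm with no pad force, so the knob is not between the pads. I'll look.

Run:
```python
from h import *
s=env.state(); w=env.grab_frame("wrist"); f=env.grab_frame("scene"); t=env.grab_frame("top")
print(s["ee_pos"],s["gripper_width"],proj(f,[s["ee_pos"],(630,59,144),(592,46.5,101)]))
o=np.zeros((600,800,3),np.uint8); o[:300,:400]=cv2.resize(w["frame"],(400,300))
o[:300,400:]=cv2.resize(f["frame"][180:270,310:430],(400,300),interpolation=cv2.INTER_CUBIC)
o[300:,:400]=cv2.resize(t["frame"][150:240,220:340],(400,300),interpolation=cv2.INTER_CUBIC)
cv2.imwrite("pics/mix.png",o[:,:,::-1])
```

```text
[630.44171862  58.68273537 115.12099434] 12.907625818028393 [[375.8462546  253.11948547]
 [376.79976739 244.40173223]
 [362.81643482 249.37486035]]
```

View pics/mix.png

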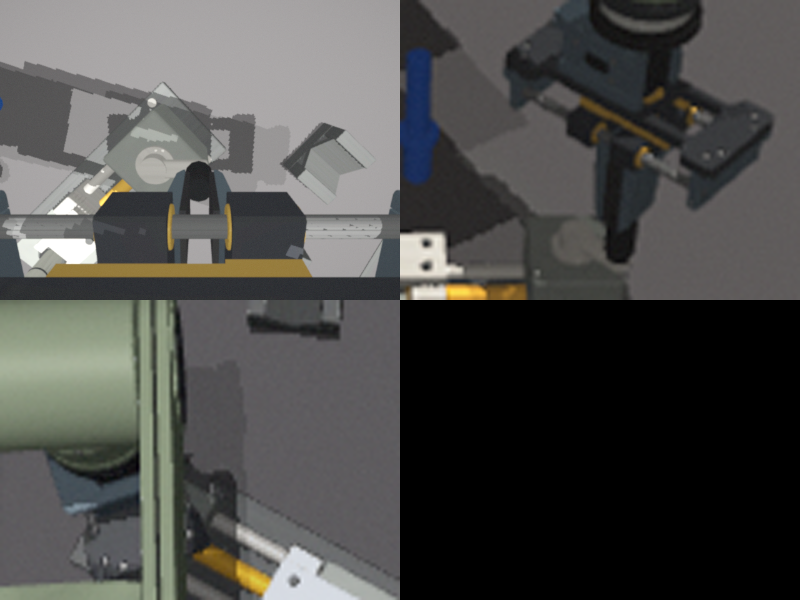

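The mix picture shows the fingers nearly closed. The knob's top is at full-frame (320,288), on the +x side of the fingers, so it may have been squeezed out in that direction. I'll measure it.

Run:
```python
from h import *
import pickle
s=env.state(); w=env.grab_frame("wrist"); pickle.dump((s,w),open("w4.pkl","wb"))
p=px2z(w,(320,288),144,s); Rt=R.from_euler('xyz',s["ee_rot"],degrees=True).as_matrix()
print(p,(p-s["ee_pos"])@Rt, "r",np.hypot(*(p[:2]-[592,46.5])),np.degrees(np.arctan2(p[1]-46.5,p[0]-592)))
print("exp",proj(w,[(630,59,144),(592,46.5,101)],s), s["gripper_width"],s["force"],s["gripper_force"])
g=w["frame"].max(axis=2)
for r in range(240,330,6): print(r,''.join('#' if v<45 else '.' for v in g[r,270:370:2]))
```

```text
[628.25926837  67.29003758 144.        ] [  8.80500798   0.85291585 -29.0774297 ] r 41.796653041628716 29.82873813411638
exp [[317.6095068  305.57648228]
 [244.45783139 272.27519218]] 1.7733497576751382 [ 0.60906031 -0.02748253 -0.56495988] 0.0
240 ..................................................
246 ..................................................
252 ..................................................
258 ..................................................
264 ...................############...................
270 ...............###############.###................
276 .....................########.....................
282 .....................#.####.......................
288 ....................#...###.#.....................
294 ....................#.####.##.....................
300 .....................##.######....................
306 ....................###.##.##.....................
312 .....................#..#######...................
318 ....................#..###.#......................
324 ...................#.##....#.#....................
```

Run:
```python
from h import *
import pickle
s,w=pickle.load(open("w4.pkl","rb")); f=env.grab_frame("scene")["frame"]
a=cv2.resize(w["frame"][200:440,180:460],(560,480),interpolation=cv2.INTER_CUBIC)
b=cv2.resize(f[215:275,350:400],(240,288),interpolation=cv2.INTER_CUBIC)
o=np.zeros((480,800,3),np.uint8); o[:,:560]=a; o[:288,560:]=b
for k in (0,1): o[...,:]=o
o=np.clip((o/255.)**0.6*255,0,255).astype(np.uint8)
cv2.imwrite("pics/z.png",o[:,:,::-1])
```

```text
(no output)
```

View pics/z.png

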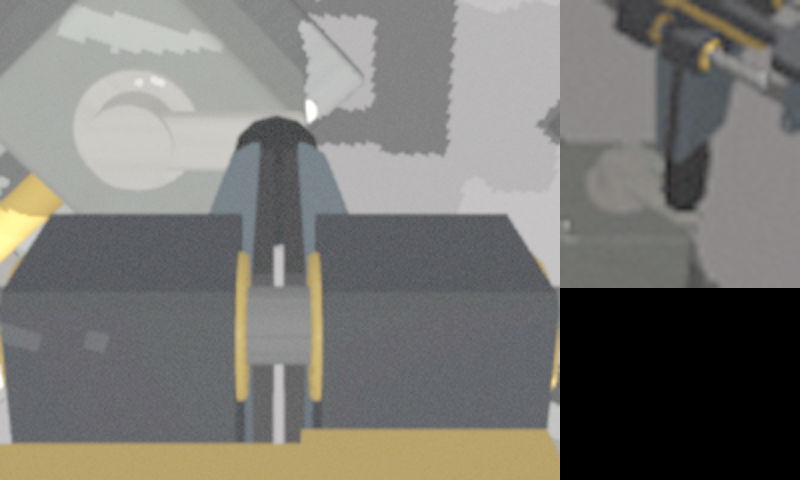

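The crop shows the knob unmoved at about (278,140), below closed fingers. The fingertips appear at full-frame row 270, where a TCP-level tip should be at about row 252. By both row and spread, the real fingertips sit about 29 mm behind the reported TCP, so they closed just above the knob. I'll open, go deeper in careful steps while watching the force, and close again.

Request:
{"fn": "send_rows", "kwargs": {
  "motion": [
    {"tx": 0, "ty": 0, "tz": 0, "rx": 0, "ry": 0, "rz": 0, "gripper": -0.1},
    {"tx": 0, "ty": 0, "tz": 0, "rx": 0, "ry": 0, "rz": 0, "gripper": -0.1},
    {"tx": 0, "ty": 0, "tz": 0, "rx": 0, "ry": 0, "rz": 0, "gripper": -0.1},
    {"tx": 0, "ty": 0, "tz": 0, "rx": 0, "ry": 0, "rz": 0, "gripper": -0.1},
    {"tx": 0, "ty": 0, "tz": 0.015, "rx": 0, "ry": 0, "rz": 0, "gripper": -0.1},
    {"tx": 0, "ty": 0, "tz": 0.015, "rx": 0, "ry": 0, "rz": 0, "gripper": -0.1},
    {"tx": 0, "ty": 0, "tz": 0, "rx": 0, "ry": 0, "rz": 0, "gripper": -0.1}
  ]
}}

```text
time_s: 6.3
ee_pos: [629.5, 58.6, 98.6]
ee_rot: [-179.9, -0.0, 109.0]
force: [-0.6, -0.1, -0.0]
gripper_width: 50.3
gripper_force: 0.0
```

Request:
{"fn": "send_rows", "kwargs": {
  "motion": [
    {"tx": 0, "ty": 0, "tz": 0.008, "rx": 0, "ry": 0, "rz": 0, "gripper": -0.1},
    {"tx": 0, "ty": 0, "tz": 0.008, "rx": 0, "ry": 0, "rz": 0, "gripper": -0.1},
    {"tx": 0, "ty": 0, "tz": 0, "rx": 0, "ry": 0, "rz": 0, "gripper": -0.1}
  ]
}}

```text
time_s: 6.68
ee_pos: [630.0, 58.7, 91.4]
ee_rot: [-180.0, -0.0, 109.0]
force: [-0.6, -0.9, -0.5]
gripper_width: 50.2
gripper_force: 0.0
```

There is no contact at 91 mm, below the crank arm's height, which confirms the offset. I'll close now.

Request:
{"fn": "send_rows", "kwargs": {
  "motion": [
    {"tx": 0, "ty": 0, "tz": 0.008, "rx": 0, "ry": 0, "rz": 0, "gripper": -0.1},
    {"tx": 0, "ty": 0, "tz": 0, "rx": 0, "ry": 0, "rz": 0, "gripper": 1},
    {"tx": 0, "ty": 0, "tz": 0, "rx": 0, "ry": 0, "rz": 0, "gripper": 1},
    {"tx": 0, "ty": 0, "tz": 0, "rx": 0, "ry": 0, "rz": 0, "gripper": 1},
    {"tx": 0, "ty": 0, "tz": 0, "rx": 0, "ry": 0, "rz": 0, "gripper": 1},
    {"tx": 0, "ty": 0, "tz": 0, "rx": 0, "ry": 0, "rz": 0, "gripper": 1}
  ]
}}

```text
time_s: 7.42
ee_pos: [629.8, 58.5, 87.9]
ee_rot: [-180.0, -0.0, 109.0]
force: [-1.8, -1.4, 1.0]
gripper_width: 22.4
gripper_force: 15.0
```

The knob is gripped (22.4 mm, 15 N). Now I'll crank counter-clockwise, half a turn per call.

Request:
{"fn": "send_rows", "kwargs": {
  "motion": [
    {"tx": 0.0207, "ty": -0.0025, "tz": 0, "rx": 0, "ry": 0, "rz": 0, "gripper": 1},
    {"tx": 0.0194, "ty": -0.0078, "tz": 0, "rx": 0, "ry": 0, "rz": 0, "gripper": 1},
    {"tx": 0.0167, "ty": -0.0125, "tz": 0, "rx": 0, "ry": 0, "rz": 0, "gripper": 1},
    {"tx": 0.0129, "ty": -0.0164, "tz": 0, "rx": 0, "ry": 0, "rz": 0, "gripper": 1},
    {"tx": 0.0082, "ty": -0.0192, "tz": 0, "rx": 0, "ry": 0, "rz": 0, "gripper": 1},
    {"tx": 0.0029, "ty": -0.0207, "tz": 0, "rx": 0, "ry": 0, "rz": 0, "gripper": 1},
    {"tx": -0.0025, "ty": -0.0207, "tz": 0, "rx": 0, "ry": 0, "rz": 0, "gripper": 1},
    {"tx": -0.0078, "ty": -0.0194, "tz": 0, "rx": 0, "ry": 0, "rz": 0, "gripper": 1},
    {"tx": -0.0125, "ty": -0.0167, "tz": 0, "rx": 0, "ry": 0, "rz": 0, "gripper": 1},
    {"tx": -0.0164, "ty": -0.0129, "tz": 0, "rx": 0, "ry": 0, "rz": 0, "gripper": 1},
    {"tx": -0.0192, "ty": -0.0082, "tz": 0, "rx": 0, "ry": 0, "rz": 0, "gripper": 1},
    {"tx": -0.0207, "ty": -0.0029, "tz": 0, "rx": 0, "ry": 0, "rz": 0, "gripper": 1}
  ]
}}

```text
time_s: 8.93
ee_pos: [553.8, 33.0, 88.0]
ee_rot: [-179.9, -0.1, 109.0]
force: [0.9, 2.0, 1.2]
gripper_width: 22.3
gripper_force: 15.0
```

Run:
```python
from h import *
s=env.state(); v=s["ee_pos"][:2]-[592,46.5]
print(s["ee_pos"],np.hypot(*v),np.degrees(np.arctan2(v[1],v[0])),s["force"],s["gripper_width"],s["gripper_force"])
```

```text
[553.843175    32.96407092  87.97186155] 40.48659864996701 -160.4681323460701 [0.8592293  1.99929201 1.22794017] 22.251344244714275 15.001023583172355
```

Request:
{"fn": "send_rows", "kwargs": {
  "motion": [
    {"tx": -0.0207, "ty": 0.0025, "tz": 0, "rx": 0, "ry": 0, "rz": 0, "gripper": 1},
    {"tx": -0.0194, "ty": 0.0078, "tz": 0, "rx": 0, "ry": 0, "rz": 0, "gripper": 1},
    {"tx": -0.0167, "ty": 0.0125, "tz": 0, "rx": 0, "ry": 0, "rz": 0, "gripper": 1},
    {"tx": -0.0129, "ty": 0.0164, "tz": 0, "rx": 0, "ry": 0, "rz": 0, "gripper": 1},
    {"tx": -0.0082, "ty": 0.0192, "tz": 0, "rx": 0, "ry": 0, "rz": 0, "gripper": 1},
    {"tx": -0.0029, "ty": 0.0207, "tz": 0, "rx": 0, "ry": 0, "rz": 0, "gripper": 1},
    {"tx": 0.0025, "ty": 0.0207, "tz": 0, "rx": 0, "ry": 0, "rz": 0, "gripper": 1},
    {"tx": 0.0078, "ty": 0.0194, "tz": 0, "rx": 0, "ry": 0, "rz": 0, "gripper": 1},
    {"tx": 0.0125, "ty": 0.0167, "tz": 0, "rx": 0, "ry": 0, "rz": 0, "gripper": 1},
    {"tx": 0.0164, "ty": 0.0129, "tz": 0, "rx": 0, "ry": 0, "rz": 0, "gripper": 1},
    {"tx": 0.0192, "ty": 0.0082, "tz": 0, "rx": 0, "ry": 0, "rz": 0, "gripper": 1},
    {"tx": 0.0207, "ty": 0.0029, "tz": 0, "rx": 0, "ry": 0, "rz": 0, "gripper": 1}
  ]
}}

```text
time_s: 10.42
ee_pos: [629.7, 59.1, 87.8]
ee_rot: [-179.9, 0.0, 109.1]
force: [-3.8, -2.9, 6.0]
gripper_width: 22.5
gripper_force: 15.0
```

Request:
{"fn": "send_rows", "kwargs": {
  "motion": [
    {"tx": 0.0207, "ty": -0.0025, "tz": 0, "rx": 0, "ry": 0, "rz": 0, "gripper": 1},
    {"tx": 0.0194, "ty": -0.0078, "tz": 0, "rx": 0, "ry": 0, "rz": 0, "gripper": 1},
    {"tx": 0.0167, "ty": -0.0125, "tz": 0, "rx": 0, "ry": 0, "rz": 0, "gripper": 1},
    {"tx": 0.0129, "ty": -0.0164, "tz": 0, "rx": 0, "ry": 0, "rz": 0, "gripper": 1},
    {"tx": 0.0082, "ty": -0.0192, "tz": 0, "rx": 0, "ry": 0, "rz": 0, "gripper": 1},
    {"tx": 0.0029, "ty": -0.0207, "tz": 0, "rx": 0, "ry": 0, "rz": 0, "gripper": 1},
    {"tx": -0.0025, "ty": -0.0207, "tz": 0, "rx": 0, "ry": 0, "rz": 0, "gripper": 1},
    {"tx": -0.0078, "ty": -0.0194, "tz": 0, "rx": 0, "ry": 0, "rz": 0, "gripper": 1},
    {"tx": -0.0125, "ty": -0.0167, "tz": 0, "rx": 0, "ry": 0, "rz": 0, "gripper": 1},
    {"tx": -0.0164, "ty": -0.0129, "tz": 0, "rx": 0, "ry": 0, "rz": 0, "gripper": 1},
    {"tx": -0.0192, "ty": -0.0082, "tz": 0, "rx": 0, "ry": 0, "rz": 0, "gripper": 1},
    {"tx": -0.0207, "ty": -0.0029, "tz": 0, "rx": 0, "ry": 0, "rz": 0, "gripper": 1}
  ]
}}

```text
time_s: 11.92
ee_pos: [553.8, 33.0, 87.9]
ee_rot: [-179.9, -0.1, 109.0]
force: [0.8, 2.2, 3.2]
gripper_width: 22.2
gripper_force: 15.0
```

Request:
{"fn": "send_rows", "kwargs": {
  "motion": [
    {"tx": -0.0207, "ty": 0.0025, "tz": 0, "rx": 0, "ry": 0, "rz": 0, "gripper": 1},
    {"tx": -0.0194, "ty": 0.0078, "tz": 0, "rx": 0, "ry": 0, "rz": 0, "gripper": 1},
    {"tx": -0.0167, "ty": 0.0125, "tz": 0, "rx": 0, "ry": 0, "rz": 0, "gripper": 1},
    {"tx": -0.0129, "ty": 0.0164, "tz": 0, "rx": 0, "ry": 0, "rz": 0, "gripper": 1},
    {"tx": -0.0082, "ty": 0.0192, "tz": 0, "rx": 0, "ry": 0, "rz": 0, "gripper": 1},
    {"tx": -0.0029, "ty": 0.0207, "tz": 0, "rx": 0, "ry": 0, "rz": 0, "gripper": 1},
    {"tx": 0.0025, "ty": 0.0207, "tz": 0, "rx": 0, "ry": 0, "rz": 0, "gripper": 1},
    {"tx": 0.0078, "ty": 0.0194, "tz": 0, "rx": 0, "ry": 0, "rz": 0, "gripper": 1},
    {"tx": 0.0125, "ty": 0.0167, "tz": 0, "rx": 0, "ry": 0, "rz": 0, "gripper": 1},
    {"tx": 0.0164, "ty": 0.0129, "tz": 0, "rx": 0, "ry": 0, "rz": 0, "gripper": 1},
    {"tx": 0.0192, "ty": 0.0082, "tz": 0, "rx": 0, "ry": 0, "rz": 0, "gripper": 1},
    {"tx": 0.0207, "ty": 0.0029, "tz": 0, "rx": 0, "ry": 0, "rz": 0, "gripper": 1}
  ]
}}

```text
time_s: 13.42
ee_pos: [630.3, 57.3, 87.8]
ee_rot: [-179.9, 0.1, 109.0]
force: [-1.3, -1.7, 5.3]
gripper_width: 22.2
gripper_force: 15.0
```

Request:
{"fn": "send_rows", "kwargs": {
  "motion": [
    {"tx": 0.0207, "ty": -0.0025, "tz": 0, "rx": 0, "ry": 0, "rz": 0, "gripper": 1},
    {"tx": 0.0194, "ty": -0.0078, "tz": 0, "rx": 0, "ry": 0, "rz": 0, "gripper": 1},
    {"tx": 0.0167, "ty": -0.0125, "tz": 0, "rx": 0, "ry": 0, "rz": 0, "gripper": 1},
    {"tx": 0, "ty": 0, "tz": 0, "rx": 0, "ry": 0, "rz": 0, "gripper": 1},
    {"tx": 0, "ty": 0, "tz": 0, "rx": 0, "ry": 0, "rz": 0, "gripper": 1}
  ]
}}

```text
time_s: 14.05
ee_pos: [609.2, 81.7, 87.8]
ee_rot: [-179.9, -0.0, 109.0]
force: [-2.3, -2.4, 5.6]
gripper_width: 22.2
gripper_force: 15.0
```

The crank has turned about 2.13 turns. Release, rise, and go to the right of the gauge for a close look.

Request:
{"fn": "send_rows", "kwargs": {
  "motion": [
    {"tx": 0, "ty": 0, "tz": 0, "rx": 0, "ry": 0, "rz": 0, "gripper": -0.1},
    {"tx": 0, "ty": 0, "tz": 0, "rx": 0, "ry": 0, "rz": 0, "gripper": -0.1},
    {"tx": 0, "ty": 0, "tz": 0, "rx": 0, "ry": 0, "rz": 0, "gripper": -0.1},
    {"tx": 0, "ty": 0, "tz": -0.03, "rx": 0, "ry": 0, "rz": 0, "gripper": -0.1},
    {"tx": 0, "ty": 0, "tz": -0.1, "rx": 0, "ry": 0, "rz": 0, "gripper": -0.1},
    {"tx": 0, "ty": 0, "tz": -0.1, "rx": 0, "ry": 0, "rz": 0, "gripper": -0.1},
    {"tx": 0, "ty": 0, "tz": -0.1, "rx": 0, "ry": 0, "rz": 0, "gripper": -0.1}
  ]
}}

```text
time_s: 14.92
ee_pos: [610.3, 81.9, 255.7]
ee_rot: [179.9, 0.0, 109.0]
force: [0.1, -0.5, 0.2]
gripper_width: 50.1
gripper_force: 0.0
```

Request:
{"fn": "send_rows", "kwargs": {
  "motion": [
    {"tx": -0.072, "ty": -0.053, "tz": 0, "rx": 0, "ry": 0, "rz": 0, "gripper": -0.1},
    {"tx": -0.072, "ty": -0.053, "tz": 0, "rx": 0, "ry": 0, "rz": 0, "gripper": -0.1},
    {"tx": -0.072, "ty": -0.053, "tz": 0, "rx": 0, "ry": 0, "rz": 0, "gripper": -0.1},
    {"tx": -0.072, "ty": -0.053, "tz": 0, "rx": 0, "ry": 0, "rz": 0, "gripper": -0.1},
    {"tx": -0.072, "ty": -0.053, "tz": 0, "rx": 0, "ry": 0, "rz": 0, "gripper": -0.1},
    {"tx": -0.072, "ty": -0.053, "tz": 0, "rx": 0, "ry": 0, "rz": 0, "gripper": -0.1},
    {"tx": 0, "ty": 0, "tz": 0, "rx": 0, "ry": 0, "rz": 0.323, "gripper": -0.1},
    {"tx": 0, "ty": 0, "tz": 0, "rx": 0, "ry": 0, "rz": 0.323, "gripper": -0.1},
    {"tx": 0, "ty": 0, "tz": 0, "rx": 0, "ry": 0, "rz": 0.323, "gripper": -0.1},
    {"tx": 0, "ty": 0, "tz": 0, "rx": 0, "ry": 0, "rz": 0, "gripper": -0.1},
    {"tx": 0, "ty": 0, "tz": 0, "rx": 0, "ry": 0, "rz": 0, "gripper": -0.1}
  ]
}}

```text
time_s: 16.3
ee_pos: [530.5, -174.2, 253.4]
ee_rot: [180.0, 0.0, 80.1]
force: [-0.1, -0.1, -0.1]
gripper_width: 50.1
gripper_force: 0.0
```

Run:
```python
from h import *
import pickle
s=env.state(); w=env.grab_frame("wrist"); pickle.dump((s,w),open("w5.pkl","wb"))
print(s["ee_pos"],s["ee_rot"],s["qpos"],s["time_s"]); c=proj(w,[(514.5,-98.5,146)],s)[0]; print(c)
u,v=c.astype(int); cr=w["frame"][v-45:v+46:3,u-60:u+61:3].mean(axis=2)
for r in cr: print(' '.join('%3d'%x for x in r))
```

```text
[ 530.46961702 -174.21209674  253.37767339] [1.79957752e+02 4.55428341e-04 8.01042788e+01] [-1.93652136e+01  1.47282128e+01  8.45377462e+01  6.58834415e-03
  8.06922933e+01 -9.47055582e+00] 16.3
[278.21001065 134.83097274]
130 126 127 130 127 128 129 128 130 121 137 140 148 217 220 218 220 221 255 255 255 255 127 146 227 255 255 255 255 255 255 255 255 255 255 255 255 215 240 216 146
127 130 127 131 129 128 129 129 127 120 139 143 178 218 219 218 218 236 255 255 255 254 171 218 191 185 161 227 255 255 255 255 255 255 255 255 255 226 232 206 124
128 129 129 129 128 128 129 130 128 125 141 143 204 218 219 217 218 254 255 255 255 227 203 219 221 219 219 190 167 160 229 255 255 255 255 255 231 241 228 185 133
127 129 128 129 128 129 129 130 126 128 141 143 213 217 218 217 217 205 248 255 255 173 206 219 220 219 218 219 218 221 195 194 255 255 255 255 217 248 219 154 138
129 128 127 128 130 129 128 129 118 140 143 152 216 218 220 219 217 216 214 162 219 175 218 221 220 220 220 219 220 219 221 211 255 255 255 255 220 236 209 128 141
130 129 128 129 127 130 129 130 119 145 144 185 215 217 2
[... 3506 characters left out ...]
 213 213 213 213 194 121 143 144 141 122 130
 64  67  61  57  60  60  59  65  63  69  69  61  63  68 101 172 190 212 193 203 211 214 214 216 215 215 215 214 213 213 214 214 214 214 157 137 140 141 141 114 129
 58  62  62  63  62  58  61  56  66  67  66  66  64  67  69  88  89  99 114 139 141 174 170 154 201 213 214 211 214 215 213 212 213 211 180 248 246 159 129 110 113
 64  61  59  60  62  61  63  63  63  60  59  61  65  63  66  88  85  92  89  65  72  94 134 128 141 149 147 154 181 155 190 191 202 176 225 248 248 208 106 118 113
 94  60  63  63  62  64  62  64  61  59  64  61  60  53  62  86  90  91  67  66  66  60  62  70  89 127 137 105 103 102 102 137 148 119 140 241 244 147  86  94  98
```

The gauge top shows as a bright disc centred at about (279,137), roughly 27 px wide as expected for 20 mm. The collar is clear of the jaw all round. That puts the gauge at about (515,-99.5). Now I'll move over it, go down and grip.

Request:
{"fn": "send_rows", "kwargs": {
  "motion": [
    {"tx": 0.071, "ty": -0.028, "tz": 0, "rx": 0, "ry": 0, "rz": 0, "gripper": -0.1},
    {"tx": 0.071, "ty": -0.028, "tz": 0, "rx": 0, "ry": 0, "rz": 0, "gripper": -0.1},
    {"tx": 0, "ty": 0, "tz": 0, "rx": 0, "ry": 0, "rz": 0, "gripper": -0.1},
    {"tx": 0, "ty": 0, "tz": 0.08, "rx": 0, "ry": 0, "rz": 0, "gripper": -0.1},
    {"tx": 0, "ty": 0, "tz": 0.08, "rx": 0, "ry": 0, "rz": 0, "gripper": -0.1},
    {"tx": 0, "ty": 0, "tz": 0.08, "rx": 0, "ry": 0, "rz": 0, "gripper": -0.1},
    {"tx": 0, "ty": 0, "tz": 0.06, "rx": 0, "ry": 0, "rz": 0, "gripper": -0.1},
    {"tx": 0, "ty": 0, "tz": 0.04, "rx": 0, "ry": 0, "rz": 0, "gripper": -0.1},
    {"tx": 0, "ty": 0, "tz": 0.02, "rx": 0, "ry": 0, "rz": 0, "gripper": -0.1},
    {"tx": 0, "ty": 0, "tz": 0.02, "rx": 0, "ry": 0, "rz": 0, "gripper": -0.1},
    {"tx": 0, "ty": 0, "tz": 0, "rx": 0, "ry": 0, "rz": 0, "gripper": -0.1}
  ]
}}

```text
time_s: 17.73
ee_pos: [515.2, -99.6, 62.6]
ee_rot: [-180.0, 0.0, 80.0]
force: [-0.3, -0.4, 0.6]
gripper_width: 50.2
gripper_force: 0.0
```

Request:
{"fn": "send_rows", "kwargs": {
  "motion": [
    {"tx": 0, "ty": 0, "tz": 0, "rx": 0, "ry": 0, "rz": 0, "gripper": 1},
    {"tx": 0, "ty": 0, "tz": 0, "rx": 0, "ry": 0, "rz": 0, "gripper": 1},
    {"tx": 0, "ty": 0, "tz": 0, "rx": 0, "ry": 0, "rz": 0, "gripper": 1},
    {"tx": 0, "ty": 0, "tz": 0, "rx": 0, "ry": 0, "rz": 0, "gripper": 1},
    {"tx": 0, "ty": 0, "tz": 0, "rx": 0, "ry": 0, "rz": 0, "gripper": 1},
    {"tx": 0, "ty": 0, "tz": 0, "rx": 0, "ry": 0, "rz": 0, "gripper": 1}
  ],
  "grip_force": 45
}}

```text
time_s: 18.48
ee_pos: [515.2, -99.4, 63.1]
ee_rot: [180.0, -0.0, 80.0]
force: [-0.9, 1.2, 3.3]
gripper_width: 19.0
gripper_force: 45.0
```

Request:
{"fn": "send_rows", "kwargs": {
  "motion": [
    {"tx": 0, "ty": 0, "tz": -0.02, "rx": 0, "ry": 0, "rz": 0, "gripper": 1},
    {"tx": 0, "ty": 0, "tz": -0.03, "rx": 0, "ry": 0, "rz": 0, "gripper": 1},
    {"tx": 0, "ty": 0, "tz": -0.03, "rx": 0, "ry": 0, "rz": 0, "gripper": 1},
    {"tx": 0, "ty": 0, "tz": -0.04, "rx": 0, "ry": 0, "rz": 0, "gripper": 1},
    {"tx": 0, "ty": 0, "tz": -0.06, "rx": 0, "ry": 0, "rz": 0, "gripper": 1},
    {"tx": 0, "ty": 0, "tz": -0.06, "rx": 0, "ry": 0, "rz": 0, "gripper": 1},
    {"tx": 0, "ty": 0, "tz": -0.08, "rx": 0, "ry": 0, "rz": 0, "gripper": 1},
    {"tx": 0, "ty": 0, "tz": -0.08, "rx": 0, "ry": 0, "rz": 0, "gripper": 1},
    {"tx": 0, "ty": 0, "tz": 0, "rx": 0, "ry": 0, "rz": 0, "gripper": 1},
    {"tx": 0, "ty": 0, "tz": 0, "rx": 0, "ry": 0, "rz": 0, "gripper": 1}
  ]
}}

```text
time_s: 19.73
ee_pos: [514.4, -99.3, 262.1]
ee_rot: [-179.9, -0.0, 80.0]
force: [-0.2, -0.2, -2.5]
gripper_width: 19.5
gripper_force: 45.0
```

```bash
cat > plan.py <<'E'
from h import *
import sys
lens=np.array([641.7,308.,100]); ps=np.radians(22.5); n=np.array([-np.cos(np.radians(55))*np.cos(ps),-np.cos(np.radians(55))*np.sin(ps),np.sin(np.radians(55))])
V=lens+120*n; F=np.array([0,0,47.])  # face in tool frame
s=env.state(); Rt=R.from_euler('xyz',s["ee_rot"],degrees=True); face=s["ee_pos"]+Rt.apply(F)
print("state",s["ee_pos"],s["ee_rot"],s["time_s"],s["gripper_width"],s["force"]); print("qpos",s["qpos"])
# final: tool z=-n, tool x horizontal
z=-n; x=np.cross([0,0,1.],z); x/=-1*np.linalg.norm(x)
x=x if x@Rt.as_matrix()[:,0]>0 else -x
Rf=np.c_[x,np.cross(z,x),z]; Tf=V-Rf@F
print("n",n,"V",V,"final tcp",Tf,"euler",R.from_matrix(Rf).as_euler('xyz',degrees=True))
print("now: face",face,"tilt err rotvec(tool,deg)",np.degrees((Rt.inv()*R.from_matrix(Rf)).as_rotvec()),"tcp shift in tool",Rt.inv().apply(Tf-s["ee_pos"]))
E
python3 plan.py
```

```text
state [514.39876676 -99.28888288 262.05483185] [-1.79909028e+02 -6.02418882e-03  7.99635436e+01] 19.725 19.464721392796882 [-0.17748948 -0.18681521 -2.51285871]
qpos [-1.21844717e+01  1.13690441e+01  8.77782404e+01  2.64314693e-03
  8.09438498e+01 -2.14843811e+00]
n [-0.52991553 -0.2194982   0.81915204] V [578.11013641 281.66021607 198.29824531] final tcp [553.20410651 271.3438007  236.7983914 ] euler [145.    0.  112.5]
now: face [514.32614489 -99.27101157 215.05489135] tilt err rotvec(tool,deg) [-34.12940274   9.90437007 -31.51966766] tcp shift in tool [371.72104906 -26.34022149  25.33737814]
```

The gauge is out, carrying about 2.5 N. Next I'll yaw, carry it across at height, then tilt it 60 mm out from the view point.

Request:
{"fn": "send_rows", "kwargs": {
  "motion": [
    {"tx": 0, "ty": 0, "tz": 0, "rx": 0, "ry": 0, "rz": -0.271, "gripper": 1},
    {"tx": 0, "ty": 0, "tz": 0, "rx": 0, "ry": 0, "rz": -0.271, "gripper": 1},
    {"tx": 0, "ty": 0, "tz": 0, "rx": 0, "ry": 0, "rz": -0.271, "gripper": 1},
    {"tx": 0, "ty": 0, "tz": 0, "rx": 0, "ry": 0, "rz": -0.271, "gripper": 1},
    {"tx": 0.082, "ty": 0.036, "tz": -0.006, "rx": 0, "ry": 0, "rz": 0, "gripper": 1},
    {"tx": 0.082, "ty": 0.036, "tz": -0.006, "rx": 0, "ry": 0, "rz": 0, "gripper": 1},
    {"tx": 0.082, "ty": 0.036, "tz": -0.006, "rx": 0, "ry": 0, "rz": 0, "gripper": 1},
    {"tx": 0.082, "ty": 0.036, "tz": -0.006, "rx": 0, "ry": 0, "rz": 0, "gripper": 1},
    {"tx": 0.082, "ty": 0.036, "tz": -0.006, "rx": 0, "ry": 0, "rz": 0, "gripper": 1},
    {"tx": 0.082, "ty": 0.036, "tz": -0.006, "rx": 0, "ry": 0, "rz": 0, "gripper": 1},
    {"tx": 0.082, "ty": 0.036, "tz": -0.006, "rx": 0, "ry": 0, "rz": 0, "gripper": 1},
    {"tx": 0.082, "ty": 0.036, "tz": -0.006, "rx": 0, "ry": 0, "rz": 0, "gripper": 1}
  ]
}}

```text
time_s: 21.22
ee_pos: [521.9, 259.7, 284.7]
ee_rot: [-179.8, 0.0, 112.5]
force: [0.2, 0.2, -1.8]
gripper_width: 19.6
gripper_force: 45.0
```

Request:
{"fn": "send_rows", "kwargs": {
  "motion": [
    {"tx": 0, "ty": 0, "tz": 0, "rx": -0.194, "ry": 0, "rz": 0, "gripper": 1},
    {"tx": 0, "ty": 0, "tz": 0, "rx": -0.194, "ry": 0, "rz": 0, "gripper": 1},
    {"tx": 0, "ty": 0, "tz": 0, "rx": -0.194, "ry": 0, "rz": 0, "gripper": 1},
    {"tx": 0, "ty": 0, "tz": 0, "rx": -0.194, "ry": 0, "rz": 0, "gripper": 1},
    {"tx": 0, "ty": 0, "tz": 0, "rx": -0.194, "ry": 0, "rz": 0, "gripper": 1},
    {"tx": 0, "ty": 0, "tz": 0, "rx": -0.194, "ry": 0, "rz": 0, "gripper": 1},
    {"tx": 0, "ty": 0, "tz": 0, "rx": 0, "ry": 0, "rz": 0, "gripper": 1},
    {"tx": 0, "ty": 0, "tz": 0, "rx": 0, "ry": 0, "rz": 0, "gripper": 1}
  ]
}}

```text
time_s: 22.22
ee_pos: [523.2, 258.8, 286.6]
ee_rot: [145.2, -0.0, 112.5]
force: [0.8, 0.5, -2.1]
gripper_width: 19.4
gripper_force: 45.0
```

```bash
python3 plan.py
python3 - <<'E'
from h import *
import pickle
pickle.dump((env.state(),env.grab_frame("wrist"),env.grab_frame("top"),env.grab_frame("scene")),open("w6.pkl","wb"))
E
```

```text
state [523.15531252 258.84321454 286.55674428] [ 1.45169557e+02 -3.22542187e-03  1.12481117e+02] 22.225 19.40845036346518 [ 0.77695586  0.45969577 -2.13947908]
qpos [ 26.71439466  -1.7181314  108.39552278  -3.86820895  38.62906857
   6.50241569]
n [-0.52991553 -0.2194982   0.81915204] V [578.11013641 281.66021607 198.29824531] final tcp [553.20410651 271.3438007  236.7983914 ] euler [145.    0.  112.5]
now: face [547.95852527 269.10981652 247.97698895] tilt err rotvec(tool,deg) [-0.16955684  0.00816305 -0.01733011] tcp shift in tool [ 5.77848654e-02 -1.70486960e+00  5.94321330e+01]
```

Request:
{"fn": "send_rows", "kwargs": {
  "motion": [
    {"tx": 0, "ty": -0.001, "tz": 0.03, "rx": 0, "ry": 0, "rz": 0, "gripper": 1},
    {"tx": 0, "ty": -0.001, "tz": 0.03, "rx": 0, "ry": 0, "rz": 0, "gripper": 1},
    {"tx": 0, "ty": -0.001, "tz": 0.03, "rx": 0, "ry": 0, "rz": 0, "gripper": 1},
    {"tx": 0, "ty": 0, "tz": 0.02, "rx": 0, "ry": 0, "rz": 0, "gripper": 1},
    {"tx": 0, "ty": 0, "tz": 0.009, "rx": 0, "ry": 0, "rz": 0, "gripper": 1},
    {"tx": 0, "ty": 0, "tz": 0, "rx": 0, "ry": 0, "rz": 0, "gripper": 1},
    {"tx": 0, "ty": 0, "tz": 0, "rx": 0, "ry": 0, "rz": 0, "gripper": 1}
  ]
}}

```text
time_s: 23.25
ee_pos: [553.3, 271.3, 237.8]
ee_rot: [145.0, -0.0, 112.5]
force: [1.7, -0.1, -1.7]
gripper_width: 19.3
gripper_force: 45.0
```

```bash
python3 plan.py
python3 - <<'E'
from h import *
s=env.state(); w=env.grab_frame("wrist"); f=env.grab_frame("scene"); t=env.grab_frame("top")
lens=np.array([641.7,308.,100]); n=np.array([-.5299,-.2195,.8192]); V=lens+120*n
Rt=R.from_euler('xyz',s["ee_rot"],degrees=True); T=lambda z:s["ee_pos"]+Rt.apply([0,0,z])
o=np.zeros((600,800,3),np.uint8)
W=w["frame"].copy()
def mark(im,uv,col):
    for p in uv:
        p=tuple(int(round(v)) for v in p); cv2.drawMarker(im,p,col,cv2.MARKER_CROSS,5,1)
S=f["frame"]; P=[V,T(47-44),T(47-52),lens,lens+60*n]
pw,pf,pt=[proj(a,P,s) for a in (w,f,t)]
print(np.round(pw),np.round(pf,1),np.round(pt,1))
mark(W,pw,(255,0,0))
o[:300,:400]=cv2.resize(W,(400,300))
x,y=pf[0].astype(int); c=cv2.resize(S[y-40:y+50,x-60:x+60],(800,600),interpolation=cv2.INTER_CUBIC); c1=cv2.resize(c,(400,300)); mark(c1,(pf-[x-60,y-40]+.5)*(400/120)-.5,(255,0,0)); o[:300,400:]=c1
o[300:,400:]=cv2.resize(c,(400,300)); 
x,y=pt[0].astype(int); c=cv2.resize(t["frame"][y-45:y+45,x-60:x+60],(400,300),interpolation=cv2.INTER_CUBIC); mark(c,(pt-[x-60,y-45]+.5)*(400/120)-.5,(255,0,0)); o[300:,:400]=c
cv2.imwrite("pics/fin.png",o[:,:,::-1])
E
```

```text
state [553.29697979 271.3270809  237.83775538] [ 1.45018761e+02 -9.73234919e-03  1.12481816e+02] 23.25 19.271474220743958 [ 1.67479717 -0.12413303 -1.67244021]
qpos [ 26.37914256   3.41908305 110.52929826  -4.29812072  31.20368082
   6.87858214]
n [-0.52991553 -0.2194982   0.81915204] V [578.11013641 281.66021607 198.29824531] final tcp [553.20410651 271.3438007  236.7983914 ] euler [145.    0.  112.5]
now: face [578.19213162 281.6368143  199.32878483] tilt err rotvec(tool,deg) [-0.01875923  0.00245424 -0.02047804] tcp shift in tool [ 0.0507864  -0.66095404  0.80606637]
[[317. 256.]
 [318. 281.]
 [318. 287.]
 [318. 216.]
 [317. 233.]] [[440.2 187.7]
 [433.7 172.2]
 [432.5 169.4]
 [457.7 227.9]
 [449.1 208. ]] [[155.5 214.9]
 [154.8 224.1]
 [154.7 225.9]
 [157.  192.3]
 [156.3 203.2]]
```

View pics/fin.png

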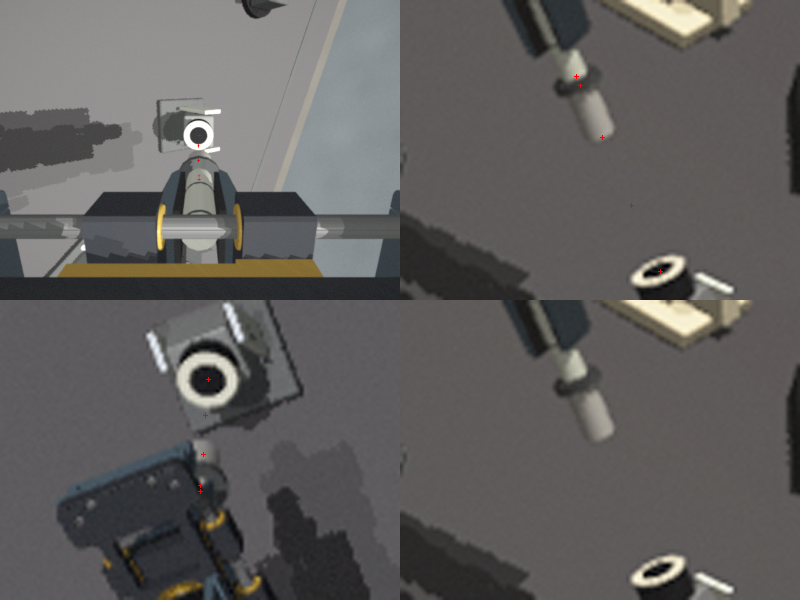

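The final views agree. In the scene crop the gauge's end is at about (601,137), on the predicted mark, with its axis pointing at the lens. In the wrist and top crops the end and the lens ring line up with the marks at (198,160)/(198,135) and (203,453)/(208,379). A last millimetre trim, then a hold.

Request:
{"fn": "send_rows", "kwargs": {
  "motion": [
    {"tx": 0, "ty": -0.001, "tz": 0.001, "rx": 0, "ry": 0, "rz": 0, "gripper": 1},
    {"tx": 0, "ty": 0, "tz": 0, "rx": 0, "ry": 0, "rz": 0, "gripper": 1},
    {"tx": 0, "ty": 0, "tz": 0, "rx": 0, "ry": 0, "rz": 0, "gripper": 1},
    {"tx": 0, "ty": 0, "tz": 0, "rx": 0, "ry": 0, "rz": 0, "gripper": 1},
    {"tx": 0, "ty": 0, "tz": 0, "rx": 0, "ry": 0, "rz": 0, "gripper": 1},
    {"tx": 0, "ty": 0, "tz": 0, "rx": 0, "ry": 0, "rz": 0, "gripper": 1}
  ]
}}

```text
time_s: 24.15
ee_pos: [553.1, 271.2, 236.5]
ee_rot: [145.1, -0.0, 112.5]
force: [0.8, 0.1, -2.4]
gripper_width: 19.8
gripper_force: 45.0
```

```bash
python3 plan.py; python3 -c "
from workcell import env
print(env.job_done())"
```

```text
state [553.06169078 271.22309913 236.53387732] [ 1.45073376e+02 -3.74042296e-03  1.12485667e+02] 24.15 19.75666425862878 [ 0.82809935  0.13696364 -2.39830435]
qpos [ 26.38043565   3.47596034 110.63753627  -4.31258507  31.09366578
   6.89184339]
n [-0.52991553 -0.2194982   0.81915204] V [578.11013641 281.66021607 198.29824531] final tcp [553.20410651 271.3438007  236.7983914 ] euler [145.    0.  112.5]
now: face [577.92376142 281.51674292 197.99923912] tilt err rotvec(tool,deg) [-0.07337515  0.00514811 -0.01388949] tcp shift in tool [ 0.05707531  0.29717501 -0.11510097]
the job is handed in; nothing more can be done
None
```

I handed the job in at 24 s: the crank was wound about 2.1 turns counter-clockwise, and the gauge was drawn out and held still with its end face square on the lens axis, 120 mm from the lens by my measurements.

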